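# Edge a breakfast board out over the worktop edge

## Task

Slide the small rectangular breakfast board (not the round cork trivet that lies level with it to one side) towards you, that is towards the robot, keeping it down on the worktop, until its near end sticks out about 5 cm beyond the worktop's front edge for someone to pinch and pick it up. Leave it lying flat and square to the edge.

Things in the scene. Friction and masses are not known exactly. Their poses are not given: they have to be found in the camera images.
- breakfast_board: The board to slide: flat pale wooden rectangle 220 mm long, 110 wide, 12 thick, with a thin dark line round its top; 0.18 to 0.35 kg, loose; slides under 1 to 3 N. Origin: centre of its underside. Own x along the 220 mm, pointing away from the robot (at the start within 18 degrees of world x), z up. The worktop's front edge is straight, along world y at x = 0.26; the worktop lies beyond it.
- trivet: Round cork trivet, 110 mm across, 12 mm thick, fixed to the worktop, left or right of the board. Origin: centre of its underside; its own x axis is world x, square to the front edge. At least 35 mm to the side of the board's path. Other things stand farther back (x > 0.72) or at y > 0.36, up to 95 mm high.
There are look-alikes about, which are no part of the job. What is meant by the trivet is not pink, and is the smaller of those in its own colour.

How it is judged (in metres and radians):
At the end, for the whole second after the job is handed in: The breakfast board sticks out 30 to 70 mm beyond the worktop's front edge (its centre at x = 0.30 to 0.34), its length within 0.2 rad of square to the edge; it lies flat on the worktop (tilt under 0.05 rad, underside within 6 mm of the worktop's height) and at rest (world x of breakfast_board between 0.3 and 0.34 m and angle between the x axis of breakfast_board and the x axis of trivet, either way round below 0.2 rad and angle between breakfast_board's own z axis and vertical below 0.05 rad and height (world z) of breakfast_board between -0.006 and 0.006 m and linear speed of breakfast_board below 0.02 m/s); the robot touches nothing.
It fails at once if the board is lifted or tipped instead of slid (height (world z) of breakfast_board above 0.02 m or angle between breakfast_board's own z axis and vertical above 0.15 rad).
It also fails if it takes over 32 s, if anything falls off the work surface, if the arm or the gripper's body presses on something with over 40 N, if the wrist force passes 120 N, or if a joint passes its speed limit or range.

## Robot

A 6-joint arm with a two-finger parallel gripper is mounted at the origin on a cart in front of the work surface, level with it; the furniture and walls round the work are solid. World frame = base frame: x ahead of the robot, y to its left, z up, the work surface at z = 0. Lengths are in m, angles in degrees, forces in N, time in s.
With the tool pointing down it reaches from about 0.4 to 0.825 m from the base axis. Payload 7 kg.
Tool frame: the origin (TCP) lies on the centre line of the jaws, within the pads' length; the fingertips stand 19 mm ahead of it and the grasp point (between the pads) is the TCP; z points along the fingers, y is the line along which they close (so a half turn about z gives the same grasp; the last joint's range is limited). The gripper opens to 88 mm and grips with 3 to 60 N. Pads are 19 mm wide; open, the fingers measure 130 mm over their backs; the gripper's body (78 mm by 193 mm) begins 47 mm behind the grasp point.
Start: joints at [85.606, 20.546, 0.682, 0, -70.136, -16.507], TCP at [0.241, 0.631, 0.246] pointing down, gripper open.
Joint ranges: [-176.03, 176.03], [-82.01, 121.73], [-58.28, 71.71], [-173.87, 95.51], [-174.79, -0.11], [-173.66, 173.66]. Speed limits (degrees/s): [136.94, 136.94, 172.46, 180, 180, 180].

## Interface

Orientations are given as [roll, pitch, yaw] about the fixed x, y, z axes, in that order (R = Rz(yaw) Ry(pitch) Rx(roll)).
In Python, from plant import get_state, capture, close_job gives the robot as it stands.
- The arm moves only by the tool apply_moves, never from a script. Its argument "targets" is a list of rows, each a list of 7 numbers: the opening, from 0 (shut) to 1 (fully open), then the shift along the tool's x, y, z normalised to -1 to 1, where 1 is 1000 mm, then the turn, a rotation vector about the tool's x, y, z normalised to -1 to 1, where 1 is 90 degrees. In form: [[claw, tx, ty, tz, ax, ay, az], ...]. A call has 1 to 20 rows; each row shifts and turns the commanded pose from where the row before left it, along the tool's axes as they then stand; what a row does not reach is not made up. A row lasts 1/12 s, in which the tool goes at most 41.7 mm and 7.16 degrees, less where a joint would pass 70% of its speed; a pose out of reach is approached as far as the arm can. A call with a number of a shift or a turn outside -1 to 1 is refused whole. A call with a gripper value outside its range is refused whole. The fingers move at their own pace and stop on an object; "newtons" is the grip in N (left out, the last holds). Time passes only in rows, so rows that do not move let the fingers close. It gives the time, the measured TCP pose, the force, the opening and the grip force at its end, in the units of the state.
- get_state(): the state, without advancing time (a new reading comes with each control period).
- capture(name): name is "scene" or "side" or "wrist"; returns a dict with "frame" (400x640x3 uint8, red, green, blue), "range_z" (400x640 float32, m along the optical axis (not along the pixel's ray), 0 where there is no reading), "camera_matrix" (3x3 intrinsics, pixels), "T" (4x4, takes a point from camera to world coordinates). Camera axes: x right, y down, z forward; pixel columns grow to the right and rows downward; lengths in m; the calibration is good to about 2 mm. A picture is of the moment at which its call begins.
- close_job(): hands the job in; it is judged then, once.
The state is a dict: "time_s": time; "joints": joint angles; "qd": joint speeds; "joint_torque": joint torques, N m; "tcp_pos": TCP position; "eef_rot": TCP orientation; "contact_force": force on the tool from outside, world axes, zero at the start; "moment": the same for the moment, N m; "gripper_width": finger opening in m; "gripper_force": force on a finger pad.
Only numpy, scipy, OpenCV 4.12 (cv2) and the standard library are available. Lean on these libraries where they do the work, as an engineer would, in place of code of your own. Each camera call takes 0.05 s, during which the arm holds its last target. There are 200 camera calls.

## Working session

There is one attempt and no reset: what is moved stays moved. The work goes in short steps, Python scripts to look and compute and a tool call to move; the robot and the scene stay as the last step left them, time stands still between calls to the robot, and variables do not carry over. Pictures are saved under pics/ and viewed, at most 10 in all, crops included, and the job is handed in when it is done.

Besides the shell and the picture viewer there is one more tool, called as name([rows], argument=value, ...), one row to a line, values as JSON. apply_moves: Moves the arm, as the interface text tells. Scaled input: -1 to 1 covers 1000 mm each way for a shift and 90 degrees each way for a turn. Its arguments: {"type":"object","properties":{"targets":{"type":"array","items":{"type":"array","items":{"type":"number"}}},"newtons":{"type":"number"}},"required":["targets"]}

```bash
mkdir -p pics
python3 - <<'E'
from plant import get_state,capture
import cv2,numpy as np
s=get_state();print(s)
for n in("scene","side"):
    c=capture(n);np.savez(n+'.npz',**c);cv2.imwrite(f'pics/{n}1.png',c['frame'][:,:,::-1])
    print(n,c['T'].round(3).tolist())
E
```

```text
{'time_s': 0.0, 'joints': array([ 8.56055966e+01,  2.05923155e+01,  6.34644245e-01, -1.84133268e-02,
       -7.01368107e+01, -1.65060279e+01]), 'qd': array([-0.04347943,  0.05110538,  0.13797646,  0.08049809, -0.01570535,
        0.04190914]), 'joint_torque': array([-6.50894999e-04, -5.82721961e+01,  2.93045551e+01,  6.99691460e+00,
        6.80463592e-03, -1.75280138e-04]), 'tcp_pos': array([0.24068205, 0.63014886, 0.24462471]), 'eef_rot': array([ 1.79904493e+02, -1.02498487e-02, -2.09066935e+01]), 'contact_force': array([ 0.82943786, -0.16711816,  0.38423508]), 'moment': array([-0.0528276 ,  0.00265716,  0.01760014]), 'gripper_force': 0.0, 'gripper_width': 0.0876610303980856}
scene [[0.778, -0.371, 0.506, -0.024], [-0.628, -0.46, 0.628, -0.669], [-0.0, -0.807, -0.591, 0.698], [0.0, 0.0, 0.0, 1.0]]
side [[0.904, -0.185, 0.385, 0.218], [-0.426, -0.341, 0.838, -0.73], [-0.024, -0.922, -0.387, 0.391], [0.0, 0.0, 0.0, 1.0]]
```

View pics/scene1.png

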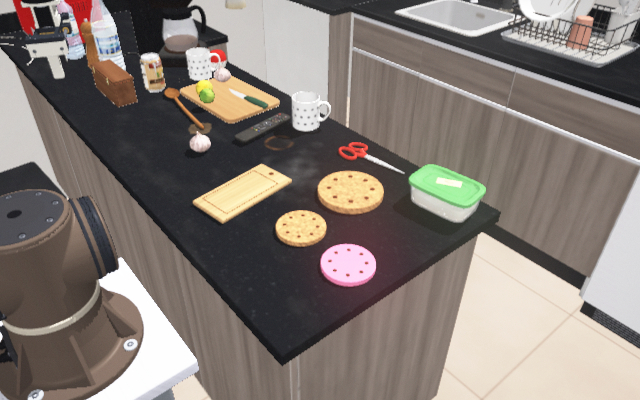

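The scene picture shows these candidates:
- **Boards:** the small board with a dark line at (243,192), and a larger chopping board with lemons at (230,100).
- **Round pieces:** small cork (301,228), larger cork (351,191) and pink (348,265).

I choose the board at (243,192) and the trivet at (301,228), and check both in a crop.

```bash
cat > h.py <<'E'
import numpy as np,cv2
def px(c,u,v,z):
    K=c['camera_matrix'];T=c['T'];d=T[:3,:3]@np.linalg.solve(K,[u,v,1.]);o=T[:3,3]
    return o+d*(z-o[2])/d[2]
def cloud(c):
    K=c['camera_matrix'];v,u=np.mgrid[:400,:640];r=c['range_z']
    p=np.stack([(u-K[0,2])/K[0,0]*r,(v-K[1,2])/K[1,1]*r,r],-1)
    return p@c['T'][:3,:3].T+c['T'][:3,3]
def board(c,u,v):
    P=cloud(c);f=cv2.cvtColor(c['frame'],cv2.COLOR_RGB2HSV)
    m=((f[...,2]>90)&(abs(P[...,2]-.012)<.008)).astype(np.uint8)
    m=cv2.morphologyEx(m,cv2.MORPH_CLOSE,np.ones((3,3)))
    _,l=cv2.connectedComponents(m);k=(l==l[v,u])&(P[...,2]>.008)
    q=P[k];(cx,cy),(w,h),a=cv2.minAreaRect((q[:,:2]*1000).astype(np.float32))
    return (round(cx,1),round(cy,1)),(round(w,1),round(h,1)),round(a,1),np.median(q[:,2]).round(4)
E
python3 - <<'E'
from h import *
c=dict(np.load('scene.npz'))
print(board(c,235,190),board(c,301,240))
im=c['frame'][150:270,180:360,::-1];cv2.imwrite('pics/crop1.png',cv2.resize(im,None,fx=4,fy=4,interpolation=cv2.INTER_CUBIC))
E
```

```text
((206.6, -161.6), (1091.9, 227.2), 53.8, np.float64(0.0129)) ((256.3, -321.0), (893.4, 107.9), 54.0, np.float64(0.0129))
```

View pics/crop1.png

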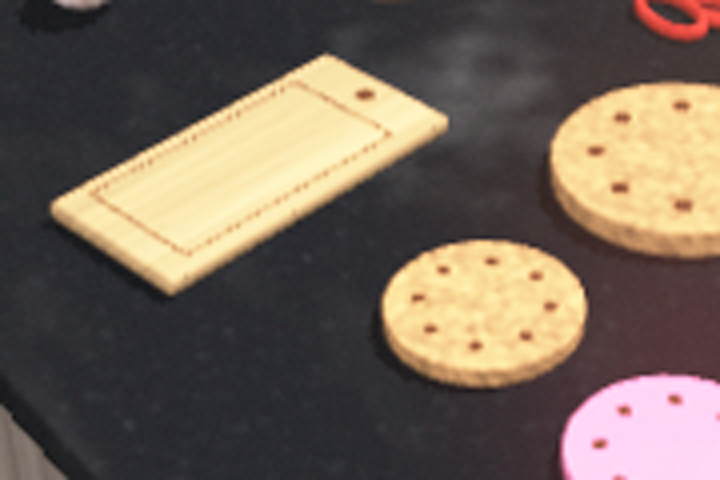

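The crop shows the rectangular board with its dark line. Its top corners in scene pixels are near-left (193.2,201.7), near-right (222.8,221), far-right (291.7,180) and far-left (261.2,163.8). The small cork trivet is beside it.

Run:
```python
from h import *
c=dict(np.load('scene.npz'));P=cloud(c)
q=[px(c,u,v,.012) for u,v in[(193.2,201.7),(222.8,221),(291.7,180),(261.2,163.8)]]
print(np.round(q,4),P[192,243],P[228,301],P[191,351])
q=np.array(q);print(np.linalg.norm(q-np.roll(q,-1,0),axis=1),q.mean(0))
d=q[2]+q[3]-q[0]-q[1];print(np.degrees(np.arctan2(d[1],d[0])))
for u,v in[(280,143),(263,128),(350,165),(200,145),(178,95)]:print(u,v,P[v,u].round(3))
```

```text
[[0.3455 0.217  0.012 ]
 [0.3618 0.1134 0.012 ]
 [0.5747 0.1456 0.012 ]
 [0.5586 0.2532 0.012 ]] [0.45212756 0.17235389 0.01629284] [ 0.4787339  -0.01366582  0.01321691] [0.64668094 0.0118759  0.02096673]
[0.10495299 0.21528846 0.10875884 0.21609429] [0.46014701 0.18231789 0.012     ]
9.13077939226555
280 143 [0.668 0.322 0.002]
263 128 [0.662 0.394 0.021]
350 165 [0.741 0.116 0.003]
200 145 [0.471 0.408 0.029]
178 95 [0.586 0.768 0.01 ]
```

apply_moves([
  [0.5,0,0,0,0,0,-0.0667],
  [0.5,0,0,0,0,0,-0.0667],
  [0.5,0,0,0,0,0,-0.0667],
  [0.5,0,0,0,0,0,-0.0667],
  [0.5,0,0,0,0,0,-0.0667],
  [0.5,0.0193,0.0317,0,0,0,0],
  [0.5,0.0193,0.0317,0,0,0,0],
  [0.5,0.0193,0.0317,0,0,0,0],
  [0.5,0.0193,0.0317,0,0,0,0],
  [0.5,0.0193,0.0317,0,0,0,0],
  [0.5,0.0193,0.0317,0,0,0,0],
  [0.5,0.0193,0.0317,0,0,0,0],
  [0.5,0.0193,0.0317,0,0,0,0],
  [0.5,0.0193,0.0317,0,0,0,0],
  [0.5,0.0193,0.0317,0,0,0,0],
  [0.5,0.0193,0.0317,0,0,0,0],
  [0.5,0.0193,0.0317,0,0,0,0],
  [0.5,0.0193,0.0317,0,0,0,0],
  [0.5,0.0193,0.0317,0,0,0,0],
  [0.5,0.0193,0.0317,0,0,0,0],
])

```text
time_s: 1.77
tcp_pos: [0.6027, 0.2053, 0.2453]
eef_rot: [180.0, 0.0, 9.1]
contact_force: [0.3, 1.6, 0.6]
gripper_width: 0.0442
gripper_force: 0.0
```

Run:
```python
from plant import *
from h import *
c=capture('wrist');np.savez('w.npz',**c);cv2.imwrite('pics/w1.png',c['frame'][:,:,::-1])
```

```text
(no output)
```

View pics/w1.png

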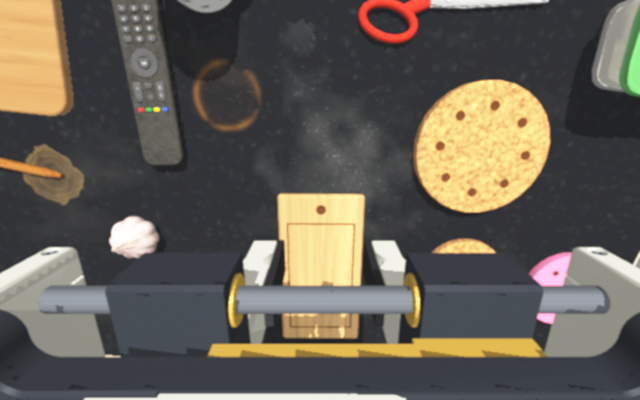

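The wrist view shows the board's far edge from (278,194) to (365,194), square to the jaws and nearly centred between the fingers.

Run:
```python
from h import *
c=dict(np.load('w.npz'))
a,b=px(c,278,194,.012),px(c,365,194,.012);print(a,b,np.linalg.norm(a-b),(a+b)/2,np.degrees(np.arctan2(a[0]-b[0],a[1]-b[1])))
```

```text
[0.56455226 0.25621516 0.012     ] [0.58153335 0.14960113 0.012     ] 0.1079579061491533 [0.57304281 0.20290815 0.012     ] -9.049846429309449
```

apply_moves([
  [0.5,0.015,0,0.03,0,0,0],
  [0.5,0,0,0.03,0,0,0],
  [0.5,0,0,0.03,0,0,0],
  [0.5,0,0,0.03,0,0,0],
  [0.5,0,0,0.03,0,0,0],
  [0.5,0,0,0.02,0,0,0],
  [0.5,0,0,0.02,0,0,0],
  [0.5,0,0,0.01,0,0,0],
  [0.5,0,0,0.01,0,0,0],
  [0.5,0,0,0.006,0,0,0],
  [0.5,0,0,0.005,0,0,0],
  [0.5,0,0,0,0,0,0],
  [0.5,0,0,0,0,0,0],
])

```text
time_s: 2.9
tcp_pos: [0.6172, 0.2095, 0.0252]
eef_rot: [-180.0, -0.0, 9.1]
contact_force: [0.0, 0.1, 0.1]
gripper_width: 0.0441
gripper_force: 0.0
```

apply_moves([
  [0.5,-0.005,0,0.0015,0,0,0],
  [0.5,-0.005,0,0,0,0,0],
  [0.5,-0.005,0,0,0,0,0],
  [0.5,-0.005,0,0,0,0,0],
  [0.5,-0.005,0,0,0,0,0],
  [0.5,-0.005,0,0,0,0,0],
  [0.5,-0.005,0,0,0,0,0],
  [0.5,-0.005,0,0,0,0,0],
  [0.5,-0.005,0,0,0,0,0.0083],
  [0.5,-0.005,0,0,0,0,0.0083],
  [0.5,-0.005,0,0,0,0,0.0083],
  [0.5,-0.005,0,0,0,0,0.0083],
  [0.5,-0.005,0,0,0,0,0.0083],
  [0.5,-0.005,0,0,0,0,0.0083],
  [0.5,-0.005,0,0,0,0,0.0083],
  [0.5,-0.005,0,0,0,0,0.0083],
  [0.5,-0.005,0,0,0,0,0.0083],
  [0.5,-0.005,0,0,0,0,0.0083],
  [0.5,0,0,0,0,0,0],
  [0.5,0,0,0,0,0,0],
])

```text
time_s: 4.57
tcp_pos: [0.5269, 0.1978, 0.0229]
eef_rot: [180.0, 0.0, 1.6]
contact_force: [0.2, 0.2, -0.3]
gripper_width: 0.0438
gripper_force: 0.0
```

Run:
```python
from plant import *
from h import *
c=capture('scene');np.savez('s2.npz',**c)
im=c['frame'][130:280,130:330,::-1];cv2.imwrite('pics/s2.png',cv2.resize(im,None,fx=4,fy=4,interpolation=cv2.INTER_CUBIC))
```

```text
(no output)
```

View pics/s2.png

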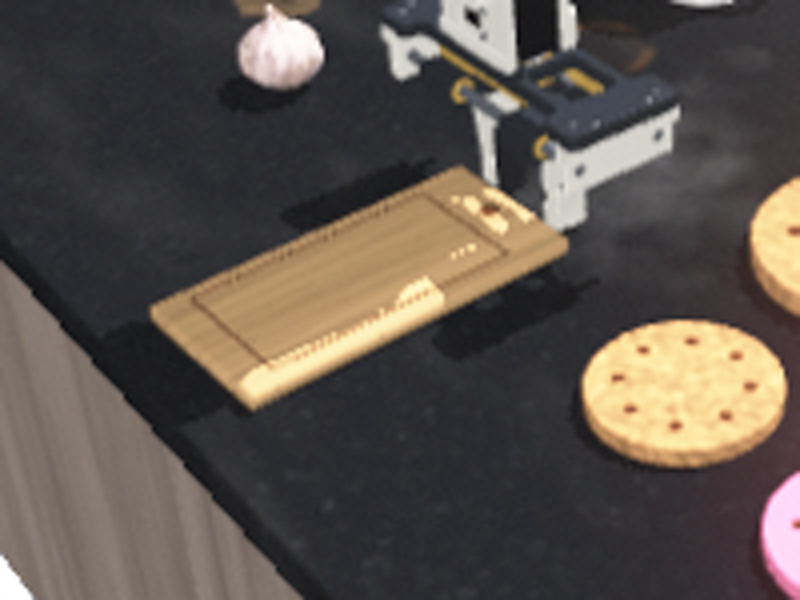

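The crop shows the board sliding in front of both fingers. Its top corners in crop pixels are (150,312), (252,402), (568,240) and (460,167).

```bash
cat >> h.py <<'E'
def rep(c,L):
    q=np.array([px(c,u,v,.012) for u,v in L]);d=q[2]+q[3]-q[0]-q[1]
    print(q.round(4).tolist(),np.linalg.norm(q-np.roll(q,-1,0),axis=1).round(3),q.mean(0).round(4),np.degrees(np.arctan2(d[1],d[0])).round(2))
E
python3 - <<'E'
from h import *
c=dict(np.load('s2.npz'))
rep(c,[(130+a/4,130+b/4) for a,b in[(150,312),(252,402),(568,240),(460,167)]])
E
```

```text
[[0.289, 0.2321, 0.012], [0.2958, 0.1253, 0.012], [0.5129, 0.1414, 0.012], [0.5062, 0.248, 0.012]] [0.107 0.218 0.107 0.218] [0.401  0.1867 0.012 ] 4.21
```

apply_moves([
  [0.5,-0.005,0,0,0,0,0.006],
  [0.5,-0.005,0,0,0,0,0.006],
  [0.5,-0.005,0,0,0,0,0.006],
  [0.5,-0.005,0,0,0,0,0],
  [0.5,-0.005,0,0,0,0,0],
  [0.5,-0.005,0,0,0,0,0],
  [0.5,-0.005,0,0,0,0,0],
  [0.5,-0.005,0,0,0,0,0],
  [0.5,-0.005,0,0,0,0,0],
  [0.5,-0.005,0,0,0,0,0],
  [0.5,-0.005,0,0,0,0,0],
  [0.5,-0.005,0,0,0,0,0],
  [0.5,-0.005,0,0,0,0,0],
  [0.5,-0.003,0,0,0,0,0],
  [0.5,-0.002,0,0,0,0,0],
  [0.5,0,0,0,0,0,0],
  [0.5,0,0,0,0,0,0],
])

```text
time_s: 6.03
tcp_pos: [0.4575, 0.1976, 0.0231]
eef_rot: [180.0, 0.0, 0.0]
contact_force: [-0.1, 0.7, 0.3]
gripper_width: 0.0439
gripper_force: 0.0
```

Run:
```python
from plant import *
from h import *
c=capture('scene');np.savez('s3.npz',**c)
im=c['frame'][140:290,90:290,::-1];cv2.imwrite('pics/s3.png',cv2.resize(im,None,fx=4,fy=4,interpolation=cv2.INTER_CUBIC))
```

```text
(no output)
```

View pics/s3.png

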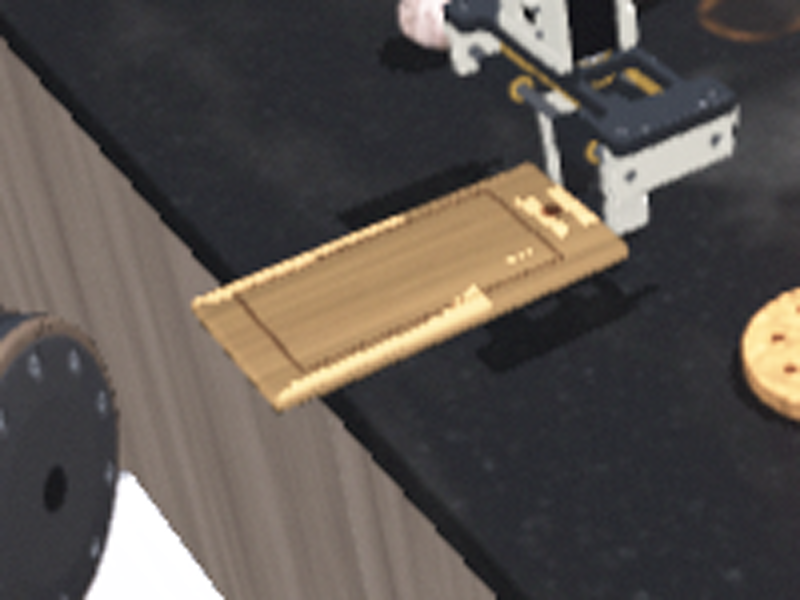

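The board overhangs the front edge in this view. Its top corners in crop pixels are (193,304), (278,403), (628,247) and (530,164).

Run:
```python
from h import *
c=dict(np.load('s3.npz'))
rep(c,[(90+a/4,140+b/4) for a,b in[(193,304),(278,403),(628,247),(530,164)]])
```

```text
[[0.2257, 0.2459, 0.012], [0.2259, 0.1394, 0.012], [0.4414, 0.1394, 0.012], [0.4414, 0.2478, 0.012]] [0.107 0.216 0.108 0.216] [0.3336 0.1931 0.012 ] 0.25
```

apply_moves([
  [0.5,-0.004,0,0,0,0,0],
  [0.5,-0.004,0,0,0,0,0],
  [0.5,-0.003,0,0,0,0,0],
  [0.5,-0.002,0,0,0,0,0],
  [0.5,0,0,0,0,0,0],
  [0.5,0,0,0,0,0,0],
  [0.5,0.005,0,0,0,0,0],
  [0.5,0.01,0,0,0,0,0],
  [0.5,0.015,0,0,0,0,0],
  [0.5,0.015,0,0,0,0,0],
  [0.5,0,0,-0.02,0,0,0],
  [0.5,0,0,-0.03,0,0,0],
  [0.5,0,0,-0.03,0,0,0],
  [0.5,0,0,-0.03,0,0,0],
  [0.5,0,0,-0.02,0,0,0],
  [0.5,0,0,0,0,0,0],
  [0.5,0,0,0,0,0,0],
])

```text
time_s: 7.5
tcp_pos: [0.4909, 0.198, 0.1544]
eef_rot: [-179.9, -0.1, 0.0]
contact_force: [-0.1, 0.3, -1.1]
gripper_width: 0.0437
gripper_force: 0.0
```

Run:
```python
from plant import *
from h import *
c=capture('scene');np.savez('s4.npz',**c)
im=c['frame'][140:290,90:290,::-1];cv2.imwrite('pics/s4.png',cv2.resize(im,None,fx=4,fy=4,interpolation=cv2.INTER_CUBIC))
```

```text
(no output)
```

View pics/s4.png

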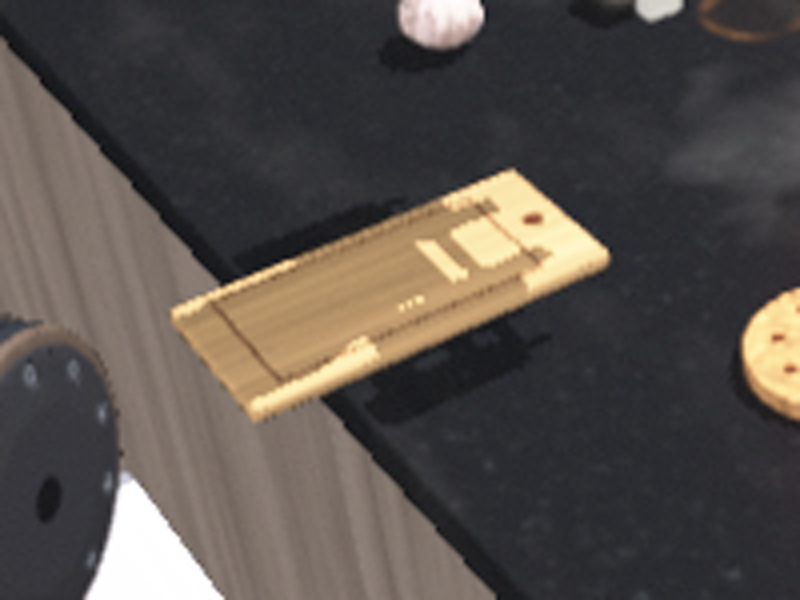

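The arm is clear, and the board lies flat over the edge. Its top corners in crop pixels are about (173,317), (257,416), (608,257) and (514,170).

Run:
```python
from h import *
from plant import *
c=dict(np.load('s4.npz'))
rep(c,[(90+a/4,140+b/4) for a,b in[(173,317),(257,416),(608,257),(514,170)]])
print(close_job())
```

```text
[[0.2125, 0.2418, 0.012], [0.213, 0.1367, 0.012], [0.4273, 0.1385, 0.012], [0.4305, 0.2483, 0.012]] [0.105 0.214 0.11  0.218] [0.3208 0.1913 0.012 ] 1.09
the job is handed in; nothing more can be done
None
```

I slid the board to the front edge and handed the job in: it lies flat with its centre measured at x ≈ 0.321 m (about 5 cm overhang) and about 1° off square, with the arm clear of it; no verdict came back.

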